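# Clip the humidity sensor on the bin, then fit and hold in the dehumidifier knob

## Task

Set up the wardrobe dehumidifier: squeeze the yellow sensor clip open and release it astride the front rim of the gray bin (the wall facing you, clear of the corners, upright, either way round, pushed well down). Then take the black knob, turn it so its orange stripe points the same way as the orange stripe beside the steel D-shaft on the white dehumidifier, push it fully onto the shaft and press the sprung shaft down; finish while still holding the knob pressed in, do not let go. Do not disturb the other things on the shelf.

Things in the scene. Friction and masses are not known exactly. Their poses are not given: they have to be found in the camera images.
- clip: Yellow cross-action sprung clip standing on its jaws, 80 mm tall, 60 g. Origin: underside centre when shut; z up; x: the way it is squeezed and the jaws part. Two upright flat grip plates (30 mm wide along y, 38 to 80 mm above the origin), outer faces at x = +-22 mm when shut. Squeezing them together (4 N starts, 9 N full) parts the jaws; let go, they spring shut.
- clip_jaw (a joint): Jaw opening of the clip, m: 0 shut, 0.014 fully open, about 0.004 when clamped on the bin wall. The plates come nearer by as much as the jaws part. The body origin goes with the half that bears the white pod: that jaw's face stays at clip x = 0, the other is at x = +opening, so the gap is always midway between the grip plates.
- clip_throat (a point): Point 28 mm above the clip's origin, clip axes: top end of the gap between the jaws; the rim can enter this far. Jaws: 36 mm wide along y, 28 mm deep, meeting at x = 0 when shut; each bears a pod (white sensor, gray battery) on its outside, reaching x = -18 and +18 mm when shut, 7 mm farther out each when fully open.
- bin_rim (a point): Middle (in length and thickness) of the top edge of the gray bin's front wall, the one facing the robot, 100 mm above the shelf. Wall 4 mm thick, 240 mm long along this frame's y; x points into the bin, z up.
- bin: The gray bin, fixed, origin underside centre, 240 mm along y, 170 mm along x, 100 mm tall, open on top; lid folded back behind the far wall. Two cedar blocks lie on its floor, away from the front wall.
- knob: Black knob standing bore down, 48 mm tall, 45 g. Origin: underside centre; z up. Round fluted skirt 40 mm wide, 22 mm tall; on it a bar grip 36 mm long along x, 12 mm thick along y, 22 to 48 mm above the origin. Orange stripe on the bar's top from the middle to the +x end; the D bore's flat is on the +x side.
- knob_seat (a point): Blind end of the knob's bore, on its axis, 16 mm above the underside, knob axes; it rests on the shaft tip when the knob is fully on. Bore 14 mm wide, flat 3 mm from the axis, 16 mm deep, mouth widened by 1.5 mm all round; clearance round the shaft 1 mm, so the knob goes on within about 8 degrees.
- knob_mark (a point): Point on the knob 18 mm along its +x (the stripe side), 16 mm above its underside.
- shaft_tip (a point): Centre of the top of the upright steel D-shaft amid the top of the white dehumidifier (160 x 160 x 85 mm, fixed); 111 mm above the shelf when not pressed. z up; +x is where the shaft's flat and the orange stripe on its black 72 mm collar face. Shaft 12 mm wide, flat 2 mm from the axis, 23 mm above the collar, tip bevelled. Shaft and collar turn together, stiffly (0.12 N m).
- shaft (a joint): How far the shaft is pressed down, m: 0 free, 0.006 at the stop. Sprung: 5 N starts it, 11 N at the stop; it springs back when let go.
- cedar_a: Bystander: cedar block 75 x 45 x 18 mm on the bin's floor; origin underside centre.
- cedar_b: Bystander: second cedar block on the bin's floor, same size.
- cedar_c: Bystander: third cedar block, on the shelf to the left, same size.
- case: Bystander: black sunglasses case 160 x 62 x 46 mm, origin underside centre, long along x.
- ring_cone: Bystander: white ceramic ring cone, 64 mm foot, 88 mm tall, origin underside centre.
- flashlight: Bystander: aluminium flashlight standing on its head, 36 mm wide, 102 mm tall, origin underside centre.
Not all that is in view belongs to the job. Of the things that look like the clip, the smallest one is meant.

How it is judged:
By the outcome, as a careful person would: the job done as asked, in the order asked, and still so for the second after the job is handed in, while the arm keeps its last pose, push and grip.
It also fails if it takes over 53 s, if anything falls off the work surface, if the arm or the gripper's body presses on something with over 40 N, if the wrist force passes 120 N, or if a joint passes its speed limit or range.

## Robot

A 6-joint arm with a two-finger parallel gripper is mounted at the origin on the work surface. World frame = base frame: x ahead of the robot, y to its left, z up, the work surface at z = 0. Lengths are in m, angles in rad, forces in N, time in s.
With the tool pointing down it reaches from about 0.25 to 0.775 m from the base axis. Payload 4 kg.
Tool frame: the origin (TCP) lies at the very end of the fingers, on their centre line; the grasp point (between the pads) lies 19 mm behind it; z points along the fingers, y is the line along which they close (so a half turn about z gives the same grasp; the last joint's range is limited). The gripper opens to 94 mm and grips with 3 to 60 N. Pads are 16 mm wide; open, the fingers measure 119 mm over their backs; the gripper's body (75 mm by 177 mm) begins 78 mm behind the grasp point.
Start: joints at [1.239, 0.087, 1.371, -0, 1.684, -0.103], TCP at [0.125, 0.536, 0.206] pointing down, gripper open.
Joint ranges: [-3.1, 3.1], [-0.76, 2.03], [0.27, 2.55], [-1.08, 4.22], [0.17, 2.65], [-2.57, 2.57]. Speed limits (rad/s): [2.79, 2.79, 3.14, 3.14, 3.14, 3.14].

## Interface

Orientations are given as [roll, pitch, yaw] about the fixed x, y, z axes, in that order (R = Rz(yaw) Ry(pitch) Rx(roll)).
In Python, from bench import robot, snapshot, finder gives the robot as it stands.
- The arm moves only by the tool drive_tool, never from a script. Its argument "deltas" is text: rows parted by semicolons, each of 7 numbers parted by spaces: the shift along the tool's x, y, z each as a share of 100 mm, from -1 to 1, then the turn, a rotation vector about the tool's x, y, z each as a share of 90 degrees, from -1 to 1, then the finger opening in mm, from 0 to 94. In form: tx ty tz rx ry rz gripper; .... A call has 1 to 5 rows; each row is the pose to reach, as a shift and turn from the pose commanded when the call began, along the tool's axes at that moment; what a row does not reach only later rows make up. A row lasts 1/10 s, in which the tool goes at most 50 mm and 8.59 degrees, less where a joint would pass 70% of its speed; a pose out of reach is approached as far as the arm can. A call with a number of a shift or a turn outside -1 to 1 is refused whole. A call with a gripper value outside its range is refused whole. The fingers move at their own pace and stop on an object; the grip force is fixed at half the most. Time passes only in rows, so rows that repeat a pose let the fingers close. It gives the time, the measured TCP pose, the force, the opening and the grip force at its end, in the units of the state.
- robot.get_obs(): the state, without advancing time (a new reading comes with each control period).
- snapshot(name): name is "scene" or "top"; returns a dict with "img" (400x640x3 uint8, red, green, blue), "fx", "fy", "cx", "cy" (pixels), "T" (4x4, takes a point from camera to world coordinates). Camera axes: x right, y up, looking along -z (the intrinsics and any distortion apply to the point x, -y, -z); pixel columns grow to the right and rows downward; lengths in m; the calibration is good to about 2 mm. A picture is of the moment at which its call begins. There is no depth.
- robot.close_job(): hands the job in; it is judged then, once.
Trained networks look in the newest picture that a camera, given by its name, has taken for a name from the list of things; names that differ only in an ending like _2 or _b are one class to them, and where a whole thing is asked for, a point or a joint stands for the part that bears it (a point fixed in the world has none). Each returns a list of dicts, best first, with "confidence" (0 to 1); they miss things now and then, are a little off and sometimes report something else, mostly with a low value. They report only what shows in the picture. A call takes as long as a camera call. They do not tell look-alikes from the thing itself.
- finder.look_for(camera, thing): "xy" ([column, row] in pixels, amid what is visible of it).
- finder.masks_of(camera, thing): "region" (400x640 bool, what is visible of it) and "xy" ([column, row] in pixels, amid what is visible of it).
- finder.landmark_of(camera, thing): "xy" ([column, row] in pixels: a listed point, or the origin of a listed thing).
The state is a dict: "time": time; "joint_positions": joint angles; "qvel": joint speeds; "joint_torque": joint torques, N m; "tool_pos": TCP position; "ee_rot": TCP orientation; "wrist_force": force on the tool from outside, world axes, zero at the start; "wrist_torque": the same for the moment, N m; "width": finger opening in m; "finger_force": force on a finger pad.
Only numpy, scipy, OpenCV 4.12 (cv2) and the standard library are available. Lean on these libraries where they do the work, as an engineer would, in place of code of your own. Each camera call takes 0.05 s, during which the arm holds its last target. There are 200 camera calls.

## Working session

There is one attempt and no reset: what is moved stays moved. The work goes in short steps, Python scripts to look and compute and a tool call to move; the robot and the scene stay as the last step left them, time stands still between calls to the robot, and variables do not carry over. Pictures are saved under pics/ and viewed, at most 10 in all, crops included, and the job is handed in when it is done.

Besides the shell and the picture viewer there is one more tool, called after ">>>" by a JSON object that holds its "api" and its "payload". drive_tool: Moves the arm, as the interface text tells. Shift numbers are shares of 100 mm and turn numbers shares of 90 degrees, none past 1 either way. Its arguments: {"type":"object","properties":{"deltas":{"type":"string"}},"required":["deltas"]}

```bash
ls; mkdir -p pics; cat > h.py <<'E'
import numpy as np, cv2
from bench import robot, snapshot, finder
from scipy.spatial.transform import Rotation as R
def ray(s,xy):
    d=np.array([(xy[0]-s["cx"])/s["fx"],-(xy[1]-s["cy"])/s["fy"],-1.]);T=np.array(s["T"])
    return T[:3,3],T[:3,:3]@d
def at_z(s,xy,z):
    o,d=ray(s,xy);return o+d*(z-o[2])/d[2]
def tri(s1,a,s2,b):
    o1,d1=ray(s1,a);o2,d2=ray(s2,b);t=np.linalg.lstsq(np.c_[d1,-d2],o2-o1,rcond=None)[0]
    p,q=o1+d1*t[0],o2+d2*t[1];return (p+q)/2,np.linalg.norm(p-q)
def proj(s,p):
    T=np.array(s["T"]);c=T[:3,:3].T@(np.array(p)-T[:3,3]);return [s["cx"]-s["fx"]*c[0]/c[2],s["cy"]+s["fy"]*c[1]/c[2]]
def save(n,im,k=1):
    cv2.imwrite("pics/"+n+".png",cv2.cvtColor(cv2.resize(im,None,fx=k,fy=k,interpolation=cv2.INTER_CUBIC),cv2.COLOR_RGB2BGR))
E
python3 - <<'E'
from h import *
S={}
for c in("scene","top"):
    s=S[c]=snapshot(c);save(c,s["img"],1.25);print(c,{k:s[k] for k in s if k!="img"})
    np.save(c+".npy",s,allow_pickle=True)
    for t in("clip","clip_throat","bin_rim","knob","knob_seat","knob_mark","shaft_tip"):
        print(t,[(np.round(r["xy"],1).tolist(),round(r["confidence"],2)) for r in finder.landmark_of(c,t)])
E
```

```text
pics
scene {'fx': 470.82133344638464, 'fy': 470.82133344638464, 'cx': 316.36523729530234, 'cy': 199.57300164731947, 'T': array([[-0.58681877, -0.5826301 ,  0.56230409,  1.28929687],
       [ 0.80962157, -0.41145911,  0.41858609,  0.50325763],
       [-0.01251572,  0.7008877 ,  0.71316183,  0.97776056],
       [ 0.        ,  0.        ,  0.        ,  1.        ]])}
clip [([319.6, 184.4], 0.84), ([359.8, 179.8], 0.56)]
clip_throat [([360.9, 172.4], 0.8), ([334.7, 193.7], 0.68), ([320.5, 180.1], 0.57)]
bin_rim [([418.3, 245.9], 0.81)]
knob [([390.5, 215.7], 0.46)]
knob_seat [([386.9, 208.5], 0.71)]
knob_mark []
shaft_tip [([243.5, 171.4], 0.46)]
top {'fx': 458.61632896129413, 'fy': 458.61632896129413, 'cx': 322.33924765293307, 'cy': 197.6103477540397, 'T': array([[-0.0180434 ,  0.98086737, -0.19383919,  0.30342406],
       [-0.99979016, -0.01958089, -0.00601862, -0.00684047],
       [-0.00969901,  0.19368992,  0.98101485,  1.41056109],
       [ 0.        ,  0.        ,  0.        ,  1.        ]])}
clip [([325.0, 223.4], 0.73), ([285.0, 237.4], 0.66), ([355.1, 234.9], 0.63)]
clip_throat [([353.5, 231.9], 0.67), ([329.0, 264.2], 0.67), ([328.9, 226.4], 0.61)]
bin_rim [([226.1, 194.5], 0.63)]
knob [([281.9, 237.6], 0.55), ([231.9, 174.4], 0.38)]
knob_seat [([279.9, 242.8], 0.56)]
knob_mark [([280.4, 232.1], 0.59)]
shaft_tip []
```

View pics/scene.png

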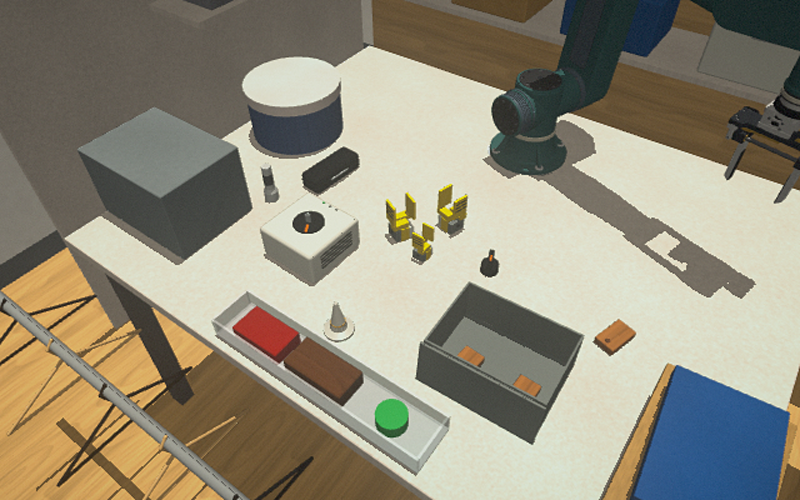

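View pics/top.png

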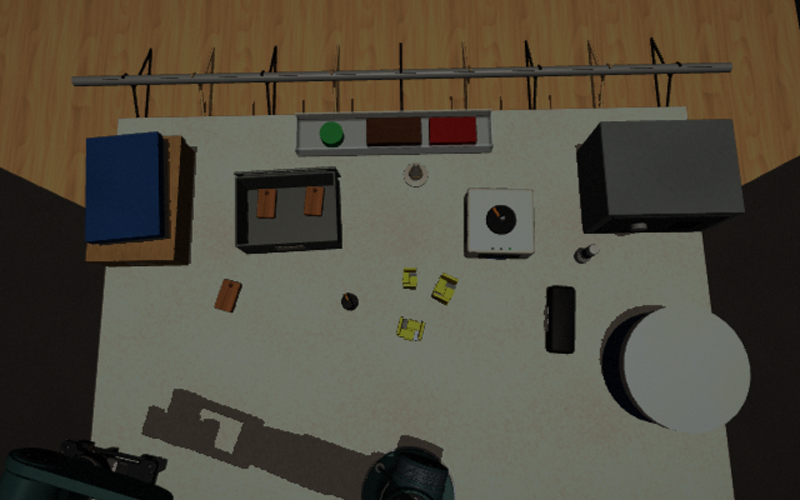

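Both views show three yellow clips. In native pixels:

| Clip | scene | top |
|---|---|---|
| Large A | (320,176) | (356,231) |
| Large B | (362,168) | (328,262) |
| Smallest, chosen | (338,194) | (328,223) |

The bin's front rim is at scene (420,247), the knob at (391,211) and the shaft at (246,180). I'll check these in one close crop.

```bash
python3 - <<'E'
from h import *
S={c:np.load(c+".npy",allow_pickle=True).item() for c in("scene","top")}
def cr(c,x,y,w,n=266):
    im=S[c]["img"][y-w:y+w,x-w:x+w].astype(float); im=np.clip(im*(1.8 if c=="top" else 1.2),0,255).astype(np.uint8)
    return cv2.resize(im,(n,n),interpolation=cv2.INTER_CUBIC)
a=np.hstack([cr("scene",340,185,50),cr("scene",391,211,18),cr("scene",246,180,30)])
b=np.hstack([cr("top",340,235,40),cr("top",279,240,18),cr("top",400,176,30)])
save("crop",np.vstack([a,b]))
s,t=S["scene"],S["top"]
print("rim",tri(s,[418.3,245.9],t,[226.1,194.5]))
print("knobseat",tri(s,[386.9,208.5],t,[279.9,242.8]),at_z(s,[386.9,208.5],.016),at_z(t,[279.9,242.8],.016))
print("knob0",tri(s,[390.5,215.7],t,[281.9,237.6]))
print("throat",tri(s,[334.7,193.7],t,[328.9,226.4]), at_z(t,[328.9,226.4],.028),at_z(s,[334.7,193.7],.028))
print("clip",at_z(t,[325,223.4],0))
E
```

```text
rim (array([0.57912217, 0.27922961, 0.09825554]), np.float64(0.0074663431828435305))
knobseat (array([0.44405506, 0.12743552, 0.01821037]), np.float64(0.012789820986996428)) [0.4452679  0.12097909 0.016     ] [0.44139949 0.13337758 0.016     ]
knob0 (array([0.45599587, 0.1334688 , 0.0043354 ]), np.float64(0.011248394727139937))
throat (array([ 0.48943278, -0.02070409,  0.02841139]), np.float64(0.009312840198767422)) [ 0.48716067 -0.01665972  0.028     ] [ 0.49109059 -0.02516267  0.028     ]
clip [ 0.50047882 -0.00496452  0.        ]
```

View pics/crop.png

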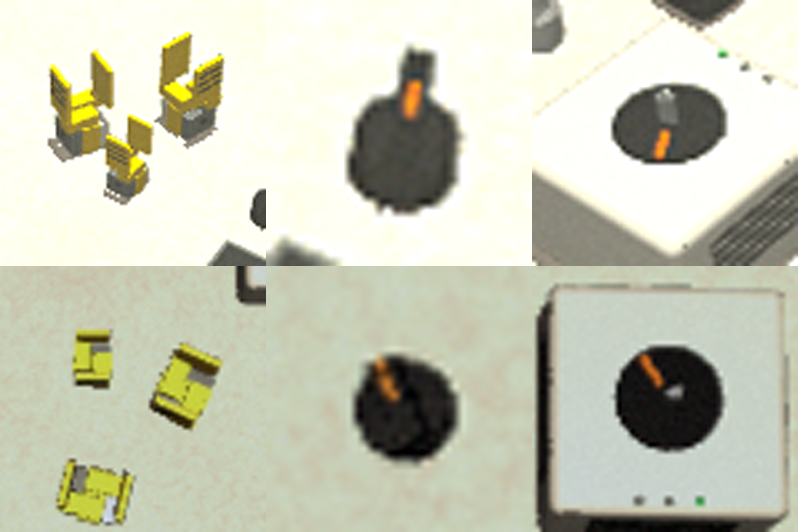

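The crop confirms that the small clip, at scene (338,194) and top (328,223), is the smallest of the three, and its plates part along world x. The knob stripe is at top (277,237). The shaft is amid the black collar at top (400,176), with its stripe toward the upper left. Now I'll fit precise poses.

```bash
cat >> h.py <<'E'
from scipy.optimize import minimize
def pose(pts,x,y,z,a):
    c,s_=np.cos(a),np.sin(a);p=np.array(pts,float);return np.c_[x+c*p[:,0]-s_*p[:,1],y+s_*p[:,0]+c*p[:,1],z+p[:,2]]
def box(x0,x1,y0,y1,z0,z1): return [[x,y,z] for x in(x0,x1) for y in(y0,y1) for z in(z0,z1)]
def cyl(r,z0,z1): return [[r*np.cos(t),r*np.sin(t),z] for t in np.linspace(0,6.28,40) for z in(z0,z1)]
def hullimg(s,parts,q,roi,K=6):
    x0,y0,x1,y1=roi;im=np.zeros(((y1-y0)*K,(x1-x0)*K),np.uint8)
    for p in parts:
        uv=np.array([proj(s,w) for w in pose(p,*q)]);uv=((uv+.5-[x0,y0])*K).astype(np.float32)
        cv2.fillConvexPoly(im,np.round(cv2.convexHull(uv)*16).astype(np.int32),1,shift=4)
    return im
def fit(views,parts,q0,z,K=6):
    # views: (snap,mask float,roi)
    M=[cv2.resize(m[r[1]:r[3],r[0]:r[2]].astype(np.float32),None,fx=K,fy=K,interpolation=cv2.INTER_LINEAR)>.5 for s,m,r in views]
    def f(v):
        e=0
        for (s,m,r),mm in zip(views,M):
            h=hullimg(s,parts,(v[0],v[1],z,v[2]),r,K)>0;e+=1-(h&mm).sum()/((h|mm).sum()+1)
        return e
    q0=np.array(q0);S0=np.vstack([q0]+[q0+d for d in np.diag([.006,.006,.2])])
    o=minimize(f,q0,method="Nelder-Mead",options=dict(initial_simplex=S0,xatol=1e-4,fatol=1e-4));return o.x,o.fun
E
python3 - <<'E'
from h import *
S={c:np.load(c+".npy",allow_pickle=True).item() for c in("scene","top")}
s,t=S["scene"],S["top"]
hsv={c:cv2.cvtColor(S[c]["img"],cv2.COLOR_RGB2HSV) for c in S}
def orange(c): h=hsv[c];return (h[...,0]>4)&(h[...,0]<20)&(h[...,1]>150)&(h[...,2]>60)
def dark(c,v): return (hsv[c][...,2]<v)
def yel(c): h=hsv[c];return (h[...,0]>20)&(h[...,0]<35)&(h[...,1]>130)
def sub(m,r):
    k=np.zeros_like(m);k[r[1]:r[3],r[0]:r[2]]=m[r[1]:r[3],r[0]:r[2]];return k
# knob
rs,rt=(372,190,410,232),(264,224,296,254)
parts=[cyl(.02,0,.022),box(-.018,.018,-.006,.006,.022,.048)]
V={"scene":(s,sub(dark("scene",100)|orange("scene"),rs),rs),"top":(t,sub(dark("top",45)|orange("top"),rt),rt)}
for v in([V["scene"]],[V["top"]],list(V.values())): print("knob",fit(v,parts,[.443,.127,.8],0))
for c,r in(("scene",rs),("top",rt)):
    yy,xx=np.nonzero(sub(orange(c),r));print("knob stripe",c,len(xx),at_z(S[c],[xx.mean(),yy.mean()],.048)[:2])
# collar
rs,rt=(228,160,266,202),(385,158,417,192)
for c,r,th in(("scene",rs,110),("top",rt,60)):
    m=sub(dark(c,th)|orange(c),r);m=cv2.morphologyEx(m.astype(np.uint8),cv2.MORPH_CLOSE,np.ones((5,5)))>0
    n,l,st,_=cv2.connectedComponentsWithStats(m.astype(np.uint8));m=l==1+np.argmax(st[1:,4])
    print("collar",c,m.sum(),fit([(S[c],m,r)],[cyl(.036,-.003,0)],[*at_z(S[c],[(r[0]+r[2])/2,(r[1]+r[3])/2],.088)[:2],0],.088))
    yy,xx=np.nonzero(sub(orange(c),r));P=at_z(S[c],[xx.mean(),yy.mean()],.088)[:2];print(" stripe",len(xx),P)
# clip
rs,rt=(322,174,354,212),(315,208,342,238)
pl=[box(sg*.022 if sg<0 else .018,-.018 if sg<0 else .022,-.015,.015,.038,.08) for sg in(-1,1)]
parts=pl+[box(-.012,.012,-.018,.018,.008,.03),box(-.018,.018,-.01,.01,.028,.045)]
for c,r in(("scene",rs),("top",rt),):
    print("clip",c,sub(yel(c),r).sum(),fit([(S[c],sub(yel(c),r),r)],parts,[.489,-.02,0.],0))
def cr(c,x0,y0,x1,y1,k,g):
    return cv2.resize(np.clip(S[c]["img"][y0:y1,x0:x1]*g,0,255).astype(np.uint8),None,fx=k,fy=k,interpolation=cv2.INTER_NEAREST)
A=cr("scene",330,220,470,320,4,1.2);B=cr("top",184,130,279,205,4,2.);
save("bin",np.vstack([cv2.resize(cr("top",180,172,280,210,7.8,2.),(780,296)),cv2.resize(cr("scene",365,222,475,272,7.09,1.2),(780,354))])[:600])
E
```

```text
knob (array([0.45012583, 0.13725377, 0.40779566]), np.float64(0.24267267882762866))
knob (array([0.44731808, 0.1357802 , 1.01202022]), np.float64(0.09907670454545459))
knob (array([0.44774473, 0.13609678, 0.42008552]), np.float64(0.37302635562315123))
knob stripe scene 9 [0.4557595 0.1408896]
knob stripe top 6 [0.45420304 0.1393049 ]
collar scene 362 (array([ 0.62842998, -0.23067449,  0.614688  ]), np.float64(0.050175541252194256))
 stripe 15 [ 0.64629625 -0.21969244]
collar top 455 (array([ 0.62816006, -0.23125028,  0.04220376]), np.float64(0.03187869380932484))
 stripe 13 [ 0.64675943 -0.22049733]
clip scene 363 (array([ 0.49573274, -0.01022115,  0.01488989]), np.float64(0.4409096335203534))
clip top 157 (array([ 4.96388078e-01, -1.22605459e-02, -4.87768826e-04]), np.float64(0.17857677902621727))
```

View pics/bin.png

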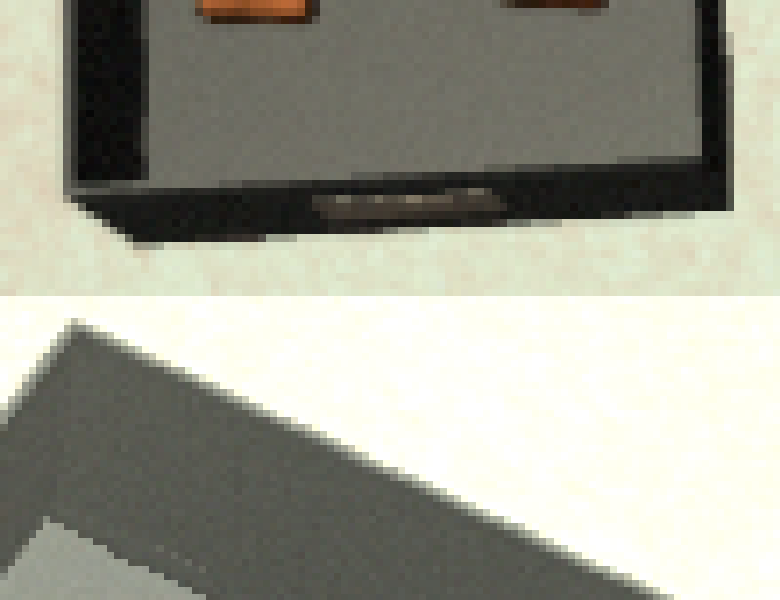

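The bin crop gives the outer top edge of the front wall. In top it runs from (187.8,196.8) to (270,192.7). In scene it runs from (375.1,225.6) through (459,263.8).

```bash
python3 - <<'E'
from h import *
S={c:np.load(c+".npy",allow_pickle=True).item() for c in("scene","top")}
for c,a,b in(("top",[187.8,196.8],[270,192.7]),("scene",[459,263.8],[375.1,225.6])):
    A,B=at_z(S[c],a,.1),at_z(S[c],b,.1);d=A-B;print(c,A[:2],B[:2],np.linalg.norm(d),np.degrees(np.arctan2(-d[0],d[1])), "x at y=.22:",B[0]+d[0]*(.22-B[1])/d[1])
for c,p in(("top",[226.1,194.5]),("scene",[418.3,245.9])):print(at_z(S[c],p,.1))
o=robot.get_obs();print(o["tool_pos"],o["ee_rot"],R.from_euler("xyz",o["ee_rot"]).as_matrix().round(3),o["time"])
E
```

```text
top [0.57263982 0.39428014] [0.58005618 0.15387025] 0.24052425546443273 1.7669458477954476 x at y=.22: 0.5780161582663599
scene [0.5756932  0.37667243] [0.58647435 0.15977994] 0.2171602757991994 2.845679004816284 x at y=.22: 0.5834809672329604
[0.57725844 0.28229029 0.1       ]
[0.58244114 0.27643085 0.1       ]
[0.1247432  0.53570327 0.2055273 ] [3.14143683e+00 2.06940825e-06 2.91282978e+00] [[-0.974  0.227  0.   ]
 [ 0.227  0.974  0.   ]
 [-0.     0.    -1.   ]] 0.8
```

>>> {"api": "drive_tool", "payload": {"deltas": "-1 -1 0 0 0 0.427 74; -1 -1 0 0 0 0.427 74; -1 -1 0 0 0 0.427 74; -1 -1 0 0 0 0.427 74; -1 -1 0 0 0 0.427 74"}}

```text
time: 1.3
tool_pos: [0.2003, 0.4146, 0.2059]
ee_rot: [3.14, -0.0, 2.235]
wrist_force: [0.0, 1.0, -0.8]
width: 0.0741
finger_force: 0.0
```

>>> {"api": "drive_tool", "payload": {"deltas": "-1 0 0 0 0 0.423 74; -1 0 0 0 0 0.423 74; -1 0 0 0 0 0.423 74; -1 0 0 0 0 0.423 74; -1 0 0 0 0 0.423 74"}}

```text
time: 1.8
tool_pos: [0.2622, 0.3368, 0.2057]
ee_rot: [3.141, -0.0, 1.572]
wrist_force: [-0.4, -0.4, -0.0]
width: 0.0739
finger_force: 0.0
```

>>> {"api": "drive_tool", "payload": {"deltas": "-1 1 0 0 0 0 74; -1 1 0 0 0 0 74; -1 1 0 0 0 0 74; -1 1 0 0 0 0 74"}}

```text
time: 2.2
tool_pos: [0.365, 0.2349, 0.2054]
ee_rot: [3.141, 0.002, 1.571]
wrist_force: [-0.6, 0.7, -0.4]
width: 0.074
finger_force: 0.0
```

>>> {"api": "drive_tool", "payload": {"deltas": "-1 1 0 0 0 0 74; -1 1 0 0 0 0 74; -1 1 0 0 0 0 74; -1 1 0 0 0 0 74"}}

```text
time: 2.6
tool_pos: [0.4651, 0.1361, 0.2048]
ee_rot: [-3.141, 0.001, 1.572]
wrist_force: [-1.3, 0.5, -0.7]
width: 0.0739
finger_force: 0.0
```

>>> {"api": "drive_tool", "payload": {"deltas": "-1 0.34 0 0 0 0 74; -1 0.34 0 0 0 0 74; -1 0.34 0 0 0 0 74; -1 0.34 0 0 0 0 74"}}

```text
time: 3.0
tool_pos: [0.4974, 0.0392, 0.2054]
ee_rot: [-3.141, -0.001, 1.576]
wrist_force: [-0.0, 0.2, -1.0]
width: 0.0741
finger_force: 0.0
```

>>> {"api": "drive_tool", "payload": {"deltas": "-0.5 0 0.6 0 0 0 74; -0.5 0 0.6 0 0 0 74; -0.5 0 0.8 0 0 0 74; -0.5 0 0.8 0 0 0 74"}}

```text
time: 3.4
tool_pos: [0.4953, -0.0088, 0.1223]
ee_rot: [-3.135, -0.002, 1.579]
wrist_force: [-0.5, 0.4, 0.3]
width: 0.0741
finger_force: 0.0
```

```bash
python3 - <<'E'
from h import *
o=robot.get_obs();print(o["tool_pos"])
t=snapshot("top");s=snapshot("scene")
a=np.clip(t["img"][195:270,285:385]*1.8,0,255).astype(np.uint8);b=s["img"][130:230,280:400]
save("ov",np.hstack([cv2.resize(a,(400,300),interpolation=cv2.INTER_CUBIC),cv2.resize(b,(360,300),interpolation=cv2.INTER_CUBIC)]))
E
```

```text
[ 0.4953049  -0.00878857  0.12231673]
```

View pics/ov.png

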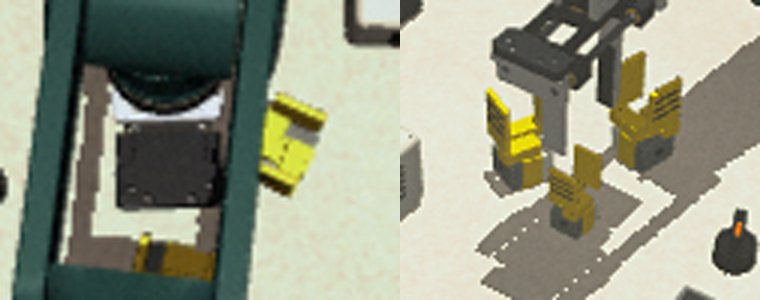

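The right pane shows the fingers straddling the small clip (plates near (565,185) and (588,165)) and the large clips clear of them. I'll descend.

>>> {"api": "drive_tool", "payload": {"deltas": "-0.02 0 0.2 0 0 0 74; -0.02 0 0.4 0 0 0 74; -0.02 0 0.6 0 0 0 74; -0.02 0 0.76 0 0 0 74; -0.02 0 0.76 0 0 0 74"}}

```text
time: 4.0
tool_pos: [0.4973, -0.0117, 0.0489]
ee_rot: [-3.14, -0.001, 1.579]
wrist_force: [-0.1, -0.9, 0.3]
width: 0.074
finger_force: 0.0
```

>>> {"api": "drive_tool", "payload": {"deltas": "0 0 0 0 0 0 58; 0 0 0 0 0 0 50; 0 0 0 0 0 0 46; 0 0 0 0 0 0 44; 0 0 0 0 0 0 42"}}

```text
time: 4.5
tool_pos: [0.498, -0.0132, 0.0504]
ee_rot: [-3.142, 0.0, 1.578]
wrist_force: [-2.4, 0.8, 4.3]
width: 0.0427
finger_force: 5.6
```

>>> {"api": "drive_tool", "payload": {"deltas": "0 0 0 0 0 0 36; 0 0 0 0 0 0 28; 0 0 0 0 0 0 20; 0 0 0 0 0 0 20; 0 0 0 0 0 0 20"}}

```text
time: 5.0
tool_pos: [0.4982, -0.0132, 0.0507]
ee_rot: [3.141, 0.0, 1.577]
wrist_force: [-1.1, 0.2, 6.2]
width: 0.0286
finger_force: 29.8
```

```bash
python3 - <<'E'
from h import *
o=robot.get_obs();print(o["tool_pos"],o["width"],o["finger_force"],o["wrist_force"])
s=snapshot("scene")
save("g",cv2.resize(s["img"][130:230,280:400],(600,500),interpolation=cv2.INTER_CUBIC))
E
```

```text
[ 0.49823506 -0.01319795  0.05071242] 0.02859716158499633 29.84156996011734 [-1.14265288  0.17773537  6.21694695]
```

View pics/g.png

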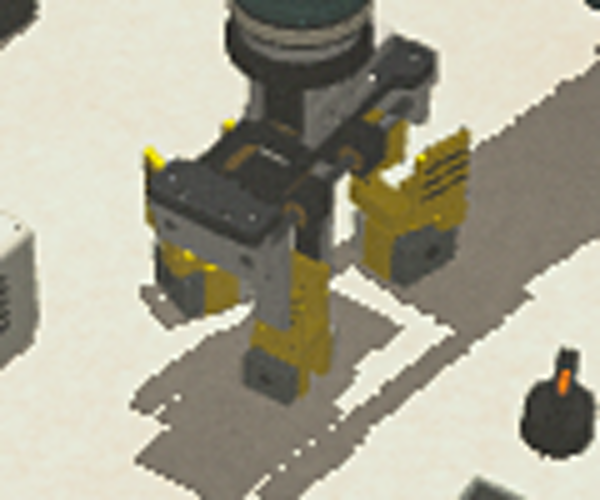

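The small clip is held with its jaws parted (width 29 mm, the stop). Lifting it and carrying it to the rim.

>>> {"api": "drive_tool", "payload": {"deltas": "0 0 -0.3 0 0 0 20; 0 0 -0.6 0 0 0 20; 0 0 -1 0 0 0 20; 0 0 -1 0 0 0 20"}}

```text
time: 5.45
tool_pos: [0.5018, -0.0136, 0.1558]
ee_rot: [3.129, 0.002, 1.577]
wrist_force: [-0.0, -0.1, -0.2]
width: 0.0282
finger_force: 29.8
```

>>> {"api": "drive_tool", "payload": {"deltas": "0.3 0.1 -0.3 0 0 -0.01 20; 0.6 0.2 -0.5 0 0 -0.02 20; 1 0.4 -0.5 0 0 -0.02 20; 1 0.4 -0.5 0 0 -0.02 20"}}

```text
time: 5.85
tool_pos: [0.5386, 0.0911, 0.1986]
ee_rot: [3.141, -0.002, 1.614]
wrist_force: [-0.5, -1.1, -0.9]
width: 0.0281
finger_force: 29.8
```

>>> {"api": "drive_tool", "payload": {"deltas": "0.4 0.1 0 0 0 0 20; 0.8 0.2 0 0 0 0 20; 1 0.35 0 0 0 0 20; 1 0.35 0 0 0 0 20"}}

```text
time: 6.25
tool_pos: [0.5685, 0.1901, 0.197]
ee_rot: [-3.139, 0.0, 1.612]
wrist_force: [0.1, -0.3, -0.4]
width: 0.0281
finger_force: 29.8
```

>>> {"api": "drive_tool", "payload": {"deltas": "0.4 0.08 0 0 0 0 20; 0.8 0.1 0 0 0 0 20; 0.8 0.12 0 0 0 0 20; 0.8 0.12 0 0 0 0 20"}}

```text
time: 6.65
tool_pos: [0.5771, 0.2677, 0.1982]
ee_rot: [-3.14, 0.002, 1.609]
wrist_force: [0.3, 0.5, -0.7]
width: 0.0281
finger_force: 29.8
```

```bash
python3 - <<'E'
from h import *
o=robot.get_obs();print(o["tool_pos"],o["ee_rot"],o["width"],o["finger_force"],o["wrist_force"],o["time"])
s=snapshot("scene");np.save("s2.npy",s,allow_pickle=True)
save("h1",cv2.resize(s["img"][170:300,330:490],(800,600)[0:2] and (738,600),interpolation=cv2.INTER_CUBIC))
p=np.array(o["tool_pos"]);print(proj(s,p))
E
```

```text
[0.5770743  0.26773116 0.19817009] [-3.13957618e+00  1.93092936e-03  1.60921646e+00] 0.028139186934501643 29.799314439296722 [ 0.31881513  0.48522528 -0.66425886] 6.65
[np.float64(422.13474723541873), np.float64(214.98379896583896)]
```

View pics/h1.png

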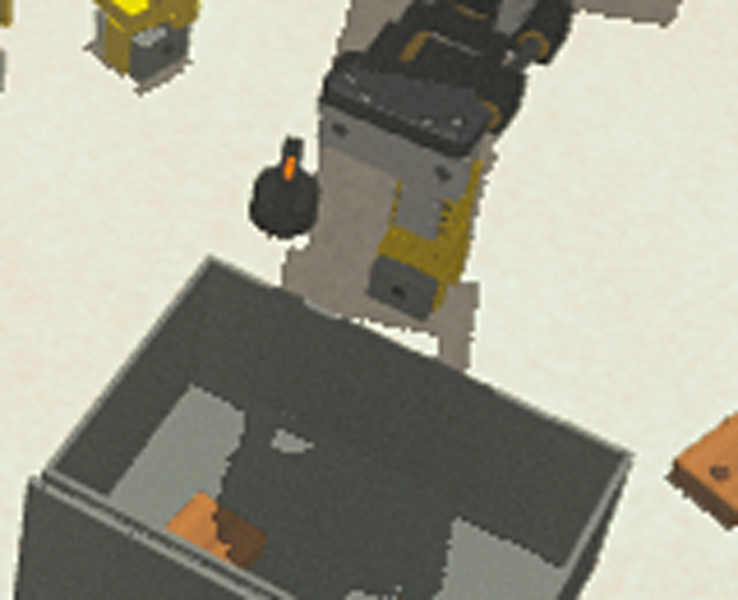

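The scene view shows the clip upright in the fingers, in front of and above the rim. The rim's front corners are at about native (375,226) and (466.5,268), and the far fingertip's lower edge runs from crop (393,232) to (438,240). I'll check the camera's bias against the known fingertip.

```bash
python3 - <<'E'
from h import *
s=np.load("s2.npy",allow_pickle=True).item()
p=np.array([.5771,.2677,.1982]);a=1.609
cx=lambda u,v:[330+u/4.6125-.5,170+v/4.615-.5]
tx=np.array([np.cos(a),np.sin(a),0]);ty=np.array([np.sin(a),-np.cos(a),0])
for w in(-.008,.008):
    q=proj(s,p+w*tx+.0266*ty);print("pred tip corner in crop",(q[0]+.5-330)*4.6125,(q[1]+.5-170)*4.615)
# clip jaw bottom: pod bottom
for v in([367,290],[435,320],[448,308]): print(at_z(s,cx(*v),.1475))
A,B=at_z(s,cx(632,455),.1),at_z(s,cx(210,260),.1);print(A,B,np.linalg.norm(A-B),(A+B)/2)
t=snapshot("top");np.save("t2.npy",t,allow_pickle=True)
save("h2",cv2.resize(np.clip(t["img"][165:215,180:280]*1.9,0,255).astype(np.uint8),(800,400),interpolation=cv2.INTER_CUBIC))
q=proj(t,p);print("tcp in top crop",(q[0]+.5-180)*8,(q[1]+.5-165)*8)
E
```

```text
pred tip corner in crop 388.2886947937843 237.35839694617755
pred tip corner in crop 418.9113037264955 251.0068113968723
[0.59709203 0.25285156 0.1475    ]
[0.59501681 0.28937464 0.1475    ]
[0.58434631 0.29109438 0.1475    ]
[0.57708146 0.39556399 0.1       ] [0.58724976 0.16003949 0.1       ] 0.23574389254818803 [0.58216561 0.27780174 0.1       ]
tcp in top crop 353.326549743688 181.5918701963244
```

View pics/h2.png

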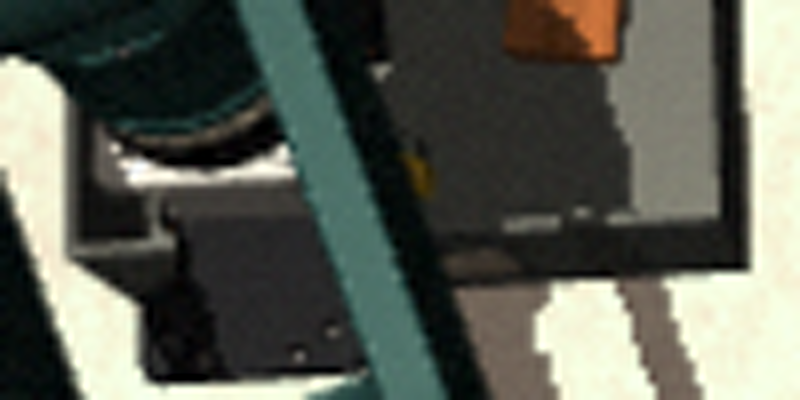

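The fingertip and pod hint that the scene camera reads x a few mm low, so I'll shift to x≈0.583. Then I'll lower to just above the rim, where any bias cancels, and look again.

>>> {"api": "drive_tool", "payload": {"deltas": "0 0.06 0.15 0 0 0 20; 0 0.06 0.3 0 0 0 20; 0 0.06 0.38 0 0 0 20; 0 0.06 0.38 0 0 0 20; 0 0.06 0.38 0 0 0 20"}}

```text
time: 7.25
tool_pos: [0.5832, 0.2688, 0.1609]
ee_rot: [-3.141, 0.0, 1.609]
wrist_force: [-0.0, 0.6, -0.8]
width: 0.0281
finger_force: 29.8
```

```bash
python3 - <<'E'
from h import *
o=robot.get_obs();print(o["tool_pos"],o["ee_rot"],o["wrist_force"])
s=snapshot("scene");np.save("s3.npy",s,allow_pickle=True)
save("h3",cv2.resize(np.clip(s["img"][205:255,390:455]*1.5,0,255).astype(np.uint8),(780,600),interpolation=cv2.INTER_CUBIC))
E
```

```text
[0.58320635 0.26883922 0.16085709] [-3.14053014e+00  2.55973083e-04  1.60886317e+00] [-0.01091061  0.59437544 -0.78718605]
```

View pics/h3.png

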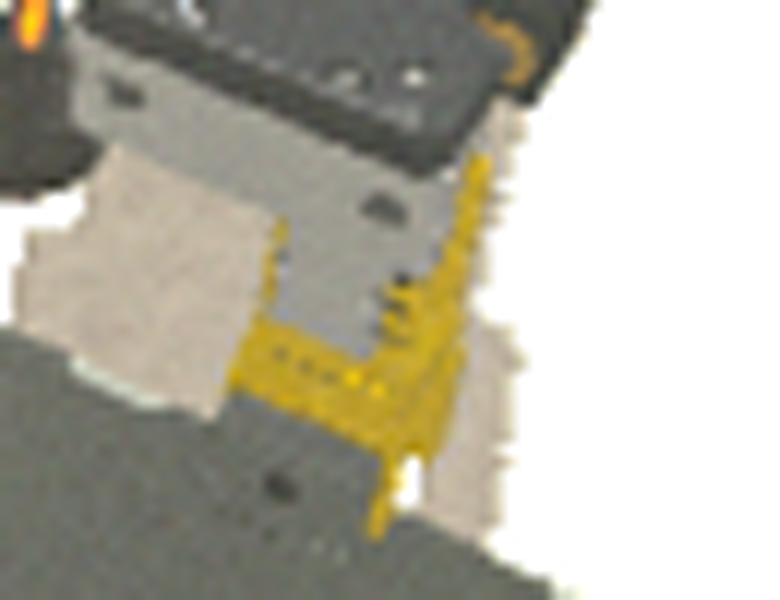

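```bash
python3 - <<'E'
from h import *
s=np.load("s3.npy",allow_pickle=True).item()
n=lambda u,v:[390+u/12-.5,205+v/12-.5]
for nm,p,z in(("+x jaw bottom",(375,540),.1102),("-x jaw bottom?",(435,460),.1102),("-x jaw bottom?",(425,470),.1102)): print(nm,at_z(s,n(*p),z)[:2])
A,B=at_z(s,n(550,580),.1),at_z(s,n(80,372),.1)
print(A,B);print("outer rim x at y=.2688,.287",[A[0]+(y-A[1])*(B[0]-A[0])/(B[1]-A[1]) for y in(.2688,.287)])
# exact jaw prediction
a=1.609;T=np.array([.5832,.2688,.1102]);tx=np.array([np.cos(a),np.sin(a),0]);ty=np.array([np.sin(a),-np.cos(a),0])
for yy in(.018,.023):
  for x in(-.018,-.007,.007,.018):
    q=proj(s,T+x*ty+yy*tx);print(yy,x,(q[0]+.5-390)*12,(q[1]+.5-205)*12)
E
```

```text
+x jaw bottom [0.59698892 0.28868446]
-x jaw bottom? [0.57220584 0.28907368]
-x jaw bottom? [0.57562081 0.28862537]
[0.57805711 0.31850211 0.1       ] [0.58446814 0.21785542 0.1       ]
outer rim x at y=.2688,.287 [np.float64(0.5812230522142293), np.float64(0.5800637428100032)]
0.018 -0.018 439.07745430080035 428.5950938695029
0.018 -0.007 415.53432640428764 464.83946347831704
0.018 0.007 385.1777739146487 511.57302043473055
0.018 0.018 361.0118949325513 548.7761080447995
0.023 -0.018 462.482030077922 439.314506525281
0.023 -0.007 439.0309518609988 475.6851821369843
0.023 0.007 408.7923835653287 522.5826914229507
0.023 0.018 384.71986042392905 559.917176525611
```

The gap at crop (395–425, 455–505) agrees with the predicted jaw positions to about 1 px, and the rim's outer edge passes through the middle of it. I'll go down in small steps, watching the force.

>>> {"api": "drive_tool", "payload": {"deltas": "0 0 0.06 0 0 0 20; 0 0 0.1 0 0 0 20; 0 0 0.14 0 0 0 20; 0 0 0.18 0 0 0 20; 0 0 0.2 0 0 0 20"}}

```text
time: 7.8
tool_pos: [0.5832, 0.269, 0.1408]
ee_rot: [-3.141, 0.0, 1.609]
wrist_force: [-0.7, -0.9, -0.1]
width: 0.028
finger_force: 29.8
```

>>> {"api": "drive_tool", "payload": {"deltas": "0 0 0.05 0 0 0 20; 0 0 0.1 0 0 0 20; 0 0 0.14 0 0 0 20; 0 0 0.16 0 0 0 20; 0 0 0.17 0 0 0 20"}}

```text
time: 8.3
tool_pos: [0.5833, 0.269, 0.1241]
ee_rot: [-3.141, 0.0, 1.609]
wrist_force: [-0.0, 0.9, -0.7]
width: 0.0285
finger_force: 29.8
```

>>> {"api": "drive_tool", "payload": {"deltas": "0 0 0.01 0 0 0 20; 0 0 0.02 0 0 0 20; 0 0 0.02 0 0 0 20"}}

```text
time: 8.6
tool_pos: [0.5836, 0.2691, 0.1227]
ee_rot: [3.141, -0.0, 1.609]
wrist_force: [0.5, -0.2, -0.2]
width: 0.0282
finger_force: 29.8
```

>>> {"api": "drive_tool", "payload": {"deltas": "0 0 0.01 0 0 0 20; 0 0 0.02 0 0 0 20; 0 0 0.03 0 0 0 20; 0 0 0.03 0 0 0 20"}}

```text
time: 9.0
tool_pos: [0.5837, 0.2691, 0.1224]
ee_rot: [3.139, -0.001, 1.609]
wrist_force: [-2.7, -0.3, 8.3]
width: 0.0283
finger_force: 29.9
```

The throat now rests on the rim (8 N at z 0.1224, where it should be). Releasing.

>>> {"api": "drive_tool", "payload": {"deltas": "0 0 0.02 0 0 0 32; 0 0 0.01 0 0 0 36; 0 0 0.01 0 0 0 40; 0 0 0.01 0 0 0 44; 0 0 0.01 0 0 0 56"}}

```text
time: 9.5
tool_pos: [0.5834, 0.2689, 0.1175]
ee_rot: [-3.141, 0.0, 1.609]
wrist_force: [0.3, 0.2, -0.8]
width: 0.0488
finger_force: 0.0
```

>>> {"api": "drive_tool", "payload": {"deltas": "0 0 0 0 0 0 64; 0 0 -0.1 0 0 0 64; 0 0 -0.4 0 0 0 64; 0 0 -0.8 0 0 0 64; 0 0 -0.8 0 0 0 64"}}

```text
time: 10.0
tool_pos: [0.5865, 0.2702, 0.2068]
ee_rot: [3.128, -0.004, 1.609]
wrist_force: [0.5, -0.1, 1.6]
width: 0.064
finger_force: 0.0
```

```bash
python3 - <<'E'
from h import *
o=robot.get_obs();print(o["tool_pos"],o["wrist_force"],o["ee_rot"],o["time"])
s=snapshot("scene");np.save("s4.npy",s,allow_pickle=True)
save("h4",cv2.resize(np.clip(s["img"][185:275,370:487]*1.3,0,255).astype(np.uint8),(780,600),interpolation=cv2.INTER_CUBIC))
E
```

```text
[0.58654159 0.27015264 0.20675623] [ 0.52674782 -0.09805066  1.60310749] [ 3.1284813  -0.00421523  1.6089681 ] 10.0
```

View pics/h4.png

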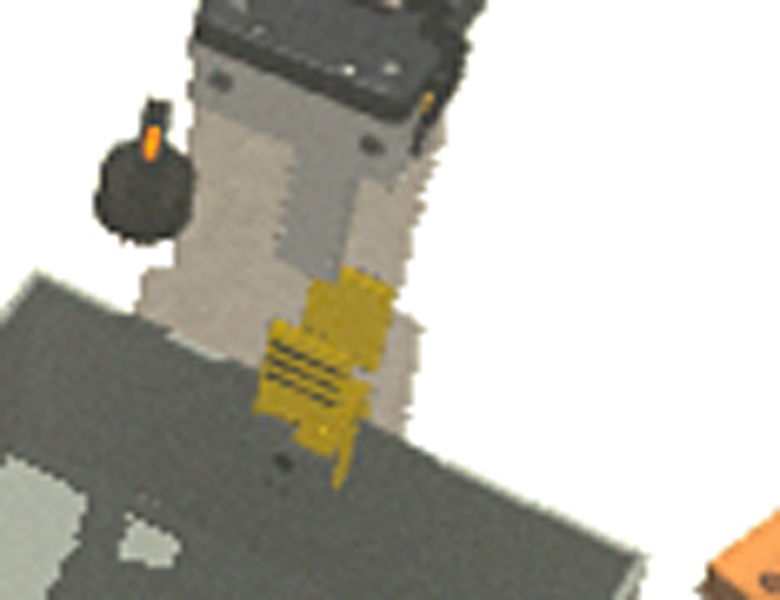

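The clip stands upright astride the rim, fully down and well clear of the corners, with plates at crop (310,370) and (350,310). That was my last allowed picture, so from here I work from numbers only. I'll refine the knob pose and both stripe headings.

```bash
cat > k.py <<'E'
from h import *
def soft(im): im=im.astype(float);return np.clip((im[...,0]-im[...,2]-.35*im.max(-1))/ (im[...,0].max()+1),0,None)*(im[...,0]>im[...,1]*1.3)
def orient(s,r,z,c):
    x0,y0,x1,y1=r;w=soft(s["img"][y0:y1,x0:x1]);w[w<.1*w.max()]=0
    yy,xx=np.mgrid[y0:y1,x0:x1];P=at_z(s,[(w*xx).sum()/w.sum(),(w*yy).sum()/w.sum()],z)[:2];d=P-c
    return P.round(4),round(np.linalg.norm(d)*1e3,1),round(np.degrees(np.arctan2(d[1],d[0])),1)
E
python3 - <<'E'
from k import *
S={c:np.load(c+".npy",allow_pickle=True).item() for c in("scene","top")}
s,t=S["scene"],S["top"]
R_={"scene":(375,190,408,230),"top":(264,224,296,254)}
parts=[cyl(.02,0,.022),box(-.018,.018,-.006,.006,.022,.048)]
for c,g in(("scene",(90,120,140)),("top",(40,50,60))):
    r=R_[c];x0,y0,x1,y1=r;im=S[c]["img"]
    for th in g:
        m=(im.max(-1)<th)|(soft(im)>.1);k=np.zeros(m.shape,bool);k[y0:y1,x0:x1]=m[y0:y1,x0:x1]
        n,l,st,_=cv2.connectedComponentsWithStats(k.astype(np.uint8));k=l==1+np.argmax(st[1:,4])
        best=min((fit([(S[c],k,r)],parts,[.447,.136,a],0) for a in(.2,.5,.9)),key=lambda o:o[1])
        print(c,th,k.sum(),best,orient(S[c],r,.048,best[0][:2]))
    print("avg ctr",orient(S[c],r,.048,[.4475,.1362]))
    rr={"scene":(228,160,266,202),"top":(385,158,417,192)}[c];print("shaft",orient(S[c],rr,.088,[.6283,-.2310]))
print(robot.get_obs()["joint_positions"])
E
```

```text
scene 90 200 (array([0.44988235, 0.13720753, 0.40232928]), np.float64(0.1251670919917366)) (array([0.4557, 0.1407]), np.float64(6.8), np.float64(30.7))
scene 120 218 (array([0.44963348, 0.13758564, 0.40180479]), np.float64(0.0702871560735312)) (array([0.4557, 0.1407]), np.float64(6.8), np.float64(26.9))
scene 140 227 (array([0.44972817, 0.13737801, 0.36385936]), np.float64(0.05972615675165249)) (array([0.4557, 0.1407]), np.float64(6.8), np.float64(28.8))
avg ctr (array([0.4557, 0.1407]), np.float64(9.3), np.float64(28.5))
shaft (array([ 0.6467, -0.2197]), np.float64(21.6), np.float64(31.6))
top 40 137 (array([0.44727919, 0.13581445, 0.32963087]), np.float64(0.11139194800505503)) (array([0.455 , 0.1392]), np.float64(8.4), np.float64(23.4))
top 50 149 (array([0.44728364, 0.13532184, 0.30366613]), np.float64(0.06505510131532177)) (array([0.455 , 0.1392]), np.float64(8.6), np.float64(26.4))
top 60 156 (array([0.44741724, 0.13527011, 0.29359393]), np.float64(0.04949282966072055)) (array([0.455 , 0.1392]), np.float64(8.5), np.float64(27.1))
avg ctr (array([0.455 , 0.1392]), np.float64(8.1), np.float64(21.5))
shaft (array([ 0.6469, -0.2204]), np.float64(21.4), np.float64(29.8))
[3.43863694e-01 2.93539413e-01 1.13389852e+00 2.20648679e-05
 1.70498180e+00 3.05643477e-01]
```

>>> {"api": "drive_tool", "payload": {"deltas": "-1 -1 0 0 0 0.477 60; -1 -1 0 0 0 0.477 60; -1 -1 0 0 0 0.477 50; -1 -1 0 0 0 0.477 40; -1 -1 0 0 0 0.477 40"}}

```text
time: 10.55
tool_pos: [0.4858, 0.1642, 0.1972]
ee_rot: [-3.14, 0.001, 0.852]
wrist_force: [-0.2, 1.1, 0.2]
width: 0.0411
finger_force: 0.0
```

>>> {"api": "drive_tool", "payload": {"deltas": "-0.5 -0.12 0.2 0 0 0.1 40; -0.5 -0.12 0.4 0 0 0.19 40; -0.5 -0.12 0.7 0 0 0.281 40; -0.5 -0.12 1 0 0 0.281 40; -0.5 -0.12 1 0 0 0.281 40"}}

```text
time: 11.05
tool_pos: [0.4412, 0.1344, 0.0928]
ee_rot: [-3.139, 0.011, 0.418]
wrist_force: [-0.2, -0.2, 0.5]
width: 0.0399
finger_force: 0.0
```

>>> {"api": "drive_tool", "payload": {"deltas": "0.05 0.01 0.1 0 0 0 40; 0.05 0.01 0.2 0 0 0 40; 0.05 0.01 0.3 0 0 0 40; 0.05 0.01 0.3 0 0 0 40; 0.05 0.01 0.3 0 0 0 40"}}

```text
time: 11.55
tool_pos: [0.4508, 0.1365, 0.0686]
ee_rot: [-3.142, -0.0, 0.418]
wrist_force: [-0.2, -0.7, 0.8]
width: 0.04
finger_force: 0.0
```

>>> {"api": "drive_tool", "payload": {"deltas": "-0.02 -0.01 0.15 0 0 0 40; -0.02 -0.01 0.3 0 0 0 40; -0.02 -0.01 0.4 0 0 0 40; -0.02 -0.01 0.41 0 0 0 40; -0.02 -0.01 0.41 0 0 0 40"}}

```text
time: 12.05
tool_pos: [0.4486, 0.1365, 0.0278]
ee_rot: [3.142, -0.0, 0.418]
wrist_force: [0.2, -0.1, -0.1]
width: 0.0398
finger_force: 0.0
```

>>> {"api": "drive_tool", "payload": {"deltas": "0 0 0 0 0 0 28; 0 0 0 0 0 0 20; 0 0 0 0 0 0 14; 0 0 0 0 0 0 4; 0 0 0 0 0 0 4"}}

```text
time: 12.55
tool_pos: [0.4487, 0.1365, 0.0278]
ee_rot: [3.141, -0.001, 0.418]
wrist_force: [-0.0, -0.5, 1.9]
width: 0.0117
finger_force: 30.0
```

>>> {"api": "drive_tool", "payload": {"deltas": "0 0 0 0 0 0 4; 0 0 -0.3 0 0 0 4; 0 0 -0.6 0 0 0 4; 0 0 -1 0 0 0 4; 0 0 -1 0 0 0 4"}}

```text
time: 13.05
tool_pos: [0.452, 0.1372, 0.1335]
ee_rot: [3.139, -0.011, 0.418]
wrist_force: [0.0, 0.2, -0.0]
width: 0.0116
finger_force: 30.0
```

>>> {"api": "drive_tool", "payload": {"deltas": "0 0.3 -0.5 0 0 0 4; 0 0.6 -0.65 0 0 0 4; 0 1 -0.65 0 0 0 4; 0 1 -0.65 0 0 0 4"}}

```text
time: 13.45
tool_pos: [0.4903, 0.0416, 0.192]
ee_rot: [3.14, 0.0, 0.413]
wrist_force: [-0.3, 0.1, -0.4]
width: 0.0116
finger_force: 30.0
```

>>> {"api": "drive_tool", "payload": {"deltas": "0 0.4 0 0 0 0 4; 0 0.8 0 0 0 0 4; 0 1 0 0 0 0 4; 0 1 0 0 0 0 4"}}

```text
time: 13.85
tool_pos: [0.5294, -0.0477, 0.1903]
ee_rot: [-3.14, 0.003, 0.415]
wrist_force: [0.4, -0.7, -0.8]
width: 0.0119
finger_force: 30.0
```

>>> {"api": "drive_tool", "payload": {"deltas": "0 0.4 0 0 0 0 4; 0 0.8 0 0 0 0 4; 0 1 0 0 0 0 4; 0 1 0 0 0 0 4"}}

```text
time: 14.25
tool_pos: [0.5701, -0.1381, 0.1907]
ee_rot: [-3.139, 0.002, 0.417]
wrist_force: [0.5, 0.5, -0.8]
width: 0.0117
finger_force: 30.0
```

>>> {"api": "drive_tool", "payload": {"deltas": "0.1 0.4 0 0 0 -0.04 4; 0.12 0.8 0 0 0 -0.075 4; 0.12 1 0 0 0 -0.075 4; 0.12 1 0 0 0 -0.075 4; 0.12 1 0 0 0 -0.075 4"}}

```text
time: 14.75
tool_pos: [0.6214, -0.2219, 0.1918]
ee_rot: [-3.139, 0.0, 0.538]
wrist_force: [0.2, 0.8, -1.6]
width: 0.0118
finger_force: 30.0
```

```bash
python3 - <<'E'
from h import *
print(robot.get_obs()["time"])
for c in("scene","top"):
    s=snapshot(c);np.save(c+"5.npy",s,allow_pickle=True)
    for t in("knob","knob_seat","knob_mark","shaft_tip"):
        print(c,t,[(np.round(r["xy"],1).tolist(),round(r["confidence"],2)) for r in finder.landmark_of(c,t)])
E
```

```text
14.75
scene knob [([248.8, 158.4], 0.54)]
scene knob_seat []
scene knob_mark [([245.1, 156.6], 0.77)]
scene shaft_tip [([245.1, 170.4], 0.54)]
top knob []
top knob_seat [([401.6, 170.7], 0.36)]
top knob_mark [([399.3, 165.2], 0.58)]
top shaft_tip [([249.2, 158.7], 0.75)]
```

```bash
python3 - <<'E'
from k import *
s=np.load("scene5.npy",allow_pickle=True).item();im=s["img"]
x0,y0,x1,y1=222,136,274,196
v=im.max(-1)[y0:y1,x0:x1];o=soft(im)[y0:y1,x0:x1]
for i in range(v.shape[0]): print(y0+i,"".join("O" if o[i,j]>.1 else "#%+-. "[min(5,int(v[i,j]//43))] for j in range(v.shape[1])))
p=np.array(robot.get_obs()["tool_pos"]);print(p,proj(s,p-[0,0,.0278]),proj(s,p-[0,0,.0058]),proj(s,p))
E
```

```text
136                .++++%%++%%++++%%%%%%%%%%%%%%%%%%%%%%
137                 ++++%%%%%%++++%%%%%%%%%%%%%%%%%%%%+.
138                 -+++%%%%%%++++%%%%%%%%%%%%%%%%%%%+.-
139                 -+++%%%%%%++++%%%%%%%%%%%%%%%%%%+-+%
140                 -+++%%%%%%++++%+%%%%%%%%%%%%%%+--%%%
141                 .++++%%%%%+++++%%%%%%%%%%%%%+.-+%%%%
142                  ++++%%%O%%+++++%%%%%%%%%%%+.-%%%%%+
143                  ++++%%OO%%++++%%%%%%%%%%%%++%%%%%+-
144                  -+++%%OO%%++++%%%%%%%%%%%%%%%%%+-++
145                  -+++%%O%%%++++%%%%%%%%%%%%%%%%+-+- 
146                  -+++%%+%%%++++%%%%%%%%%%%%%%+-+-   
147                   -++%%%%%%++++%%%%%%%%%%%%%+-+-    
148                    ++%%%%%%%++%%%%%%%%%%%%+--+-     
149                   .%%%%%%%%%+%%%%%%%%%%%%%++-       
150                   -%%%%%%%%%%%%%%%%%%%%%+-          
151 .                 +%%%%%%%%%%%%%%%%%%%+--           
152 .                 %%%%%%%%%%%%%%%%%%%++-            
153 -                 +%%%%%%%%%%%%%%%%%+-              
154 +                 +%%%%%%%%%%%%%%%%+-               
155 +            
[... 1848 characters left out ...]
+--+-+-------++
188 - +++--+--+-+-+++++++----+-++--++++-+++++--+------++
189    ++++-+-++-+--+--++-+--+++---+++-++++-++-+----++++
190     +++-+-+++++-++-+--+++-+--++---++- ++--+----+++++
191      ++--++++++++----+-+--+++---+--++-++-+----+++++%
192 ..   ++---+---+++++--++++++++--+--++-+------+++++%%%
193 +-..  ++-+---+++-+-++--++-------+++--------+++++%%%%
194 ++--. +---+---+----++-+-+---+--+---+-+----+++++%%+%%
195 ++++------+-+--+--++-+--+---++--+-+-+----+++++%++%%+
[ 0.62179264 -0.22385187  0.19268758] [np.float64(246.52912935908603), np.float64(155.328192486079)] [np.float64(245.54390939299856), np.float64(148.93283559198008)] [np.float64(245.28001530137755), np.float64(147.219820269257)]
```

```bash
cat > m.py <<'E'
from k import *
def skirt(s,p,ztcp,roi,th=(100,130,160),drop=.0278):
    out=[]
    for t in th:
        m=(s["img"].max(-1)<t);o=fit([(s,m,roi)],[cyl(.02,0,.022)],[p[0],p[1],0],ztcp-drop);out.append(np.r_[o[0][:2],o[1]])
    return np.round(out,4)
E
python3 - <<'E'
from m import *
s=np.load("scene5.npy",allow_pickle=True).item();p=np.array(robot.get_obs()["tool_pos"]);print(p)
P=np.array([.6214,-.2219,.1918]) 
print(skirt(s,P,.1918,(232,155,264,163)),skirt(s,P,.1927,(232,155,264,163)))
m=(s["img"].max(-1)<110)|(soft(s["img"])>.1);m=cv2.morphologyEx(m.astype(np.uint8),cv2.MORPH_CLOSE,np.ones((5,5)))>0
for r in((228,170,266,192),(228,174,266,192)): print("collar",fit([(s,m,r)],[cyl(.036,-.003,0)],[.628,-.231,0],.088))
r=(240,138,258,150)
print("knob stripe",orient(s,r,.1918-.0278+.048,P[:2]))
E
```

```text
[ 0.62179264 -0.22385187  0.19268758]
[[ 0.6193 -0.2208  0.049 ]
 [ 0.6195 -0.2203  0.0618]
 [ 0.62   -0.2195  0.084 ]] [[ 0.6199 -0.22    0.0497]
 [ 0.6204 -0.2192  0.0641]
 [ 0.6206 -0.2191  0.0847]]
collar (array([ 0.62871962, -0.23044372,  0.0153773 ]), np.float64(0.032162442567066796))
collar (array([ 0.62864398, -0.23039625,  0.10770636]), np.float64(0.028913633386357218))
knob stripe (array([ 0.627 , -0.2154]), np.float64(8.6), np.float64(48.9))
```

>>> {"api": "drive_tool", "payload": {"deltas": "0.02 0.09 0.1 0 0 0 4; 0.02 0.09 0.2 0 0 0 4; 0.02 0.09 0.26 0 0 0 4; 0.02 0.09 0.26 0 0 0 4; 0.02 0.09 0.26 0 0 0 4"}}

```text
time: 15.75
tool_pos: [0.6279, -0.2308, 0.1658]
ee_rot: [-3.141, 0.001, 0.536]
wrist_force: [-0.3, -0.7, -0.7]
width: 0.0117
finger_force: 30.0
```

>>> {"api": "drive_tool", "payload": {"deltas": "0 0 0 0 0 0 4; 0 0 0 0 0 0 4; 0 0 0 0 0 0 4"}}

```text
time: 16.05
tool_pos: [0.6284, -0.2309, 0.167]
ee_rot: [3.141, -0.001, 0.536]
wrist_force: [-0.6, -0.1, -0.7]
width: 0.0116
finger_force: 30.0
```

```bash
python3 - <<'E'
from m import *
P=np.array(robot.get_obs()["tool_pos"]);print(P,robot.get_obs()["ee_rot"])
s=snapshot("scene");np.save("scene6.npy",s,allow_pickle=True);im=s["img"]
x0,y0,x1,y1=228,150,268,190
v=im.max(-1)[y0:y1,x0:x1];o=soft(im)[y0:y1,x0:x1]
for i in range(v.shape[0]): print(y0+i,"".join("O" if o[i,j]>.1 else "#%+-. "[min(5,int(v[i,j]//43))] for j in range(v.shape[1])))
print(proj(s,P-[0,0,.0278]))
E
```

```text
[ 0.62836403 -0.23088066  0.16704588] [ 3.14082509e+00 -6.31871101e-04  5.36262294e-01]
150         ++++%%OO%++++%%%%%%%%%%%%%+-    
151         ++++%%OO%%++++%%%%%%%%%%++-     
152         -+++%%O%%%++++%%%%%%%%%++-      
153         -+++%+O%%%+++++%%%%%%%+-        
154         -+++%%%%%%++++%-+%%%%+-         
155          -++%%%%%%++++%+-+++-           
156          .%+%%%%%%++%%%+ +-             
157          %%%%%%%%%%%%%%%-               
158          %%%%%%%%%%%%%%%+  .            
159          %%%%%%%%%%%%%%%+   .           
160          +%%%%%%%%%%%%%%+               
161          +%%%%%%%%%%%%%%+     ..        
162       .  +%%%%%%%%%%%%%%%.    --.       
163          .#%%%%%%%%%%%%%+        --+-   
164           #%%%%%%%%%%%%%+      --+++++- 
165   .       +%%%%%%%%%%%%%.   ---+++++++++
166            %%%%%%%%%%%+  ---+++++++++-  
167 .           .%##%%%%+-+--+++++++++-     
168               ...--+++--+-+++++-        
169               .-%%%%%%%%%+++-           
170             +%%%%%%%%%%%%%%+            
171          -+%%%%%++++%%%%%%%%+.          
172      ----%%%%%%%++
[... 152 characters left out ...]
     
176 ++++-+%%%%%%%%%%%++++%%%%%%%%%%%--------
177 ++--++%%%%%%%%%%%%+++%%%%%%%%%%%-+++++++
178 -+++-+%%%%%%%%%%%%%%%%%%%%%%%%%%---++++-
179 -+++++%%%%%%%%%%%+%%%%%%%%%%%%%%--++---+
180 +-+---%%%%%%%%%%%OO%%%%%%%%%%%%+-+++++-+
181 --+-++%%%%%%%%%%%OO%%%%%%%%%%%+----++-++
182 +++++-+%%%%%%%%%OO+%%%%%%%%%%+---+++-+--
183 +--+-+-+%%%%%%%%OO%%%%%%%%%%+--++-+++++-
184 -++-+-+++%%%%%%%OO%%%%%%%%%+----++---+--
185 -++-++---+%%%%%%O+%%%%%%%+---+-+-+++-+--
186 ++-++++++-+-+%%%%%%%%%+++--+++++-+-+-+-+
187 ++-+---+-+++--+--------+-++--+-++---++--
188 ++-+-+++++++++------+--+-++++++++-+---++
189 -+--++-+-+-++-++++--+-+-+-++++++--------
[np.float64(244.08634970262852), np.float64(162.90750587577062)]
```

```bash
python3 - <<'E'
from m import *
s=np.load("scene6.npy",allow_pickle=True).item();P=np.array([.62836,-.23088,.16705])
im=s["img"].max(-1).astype(float)
for r in((230,157,250,168),(230,160,250,168),(230,158,256,167)): print(r,skirt(s,P,P[2],r,(90,110,130)).tolist())
m=(im<110)|(soft(s["img"])>.1);m=cv2.morphologyEx(m.astype(np.uint8),cv2.MORPH_CLOSE,np.ones((5,5)))>0
print("collar",fit([(s,m,(228,174,266,192))],[cyl(.036,-.003,0)],[.628,-.231,0],.088))
# shaft (bright steel on collar) centreline
x=np.arange(240,254)
for row in range(171,178):
    w=np.clip(im[row,240:254]-70,0,None);print(row,round((w*x).sum()/w.sum(),2),end="; ")
for z in(.111,.105,.1,.095):print(z,np.round(proj(s,[.6283,-.231,z]),1),end=" ")
E
```

```text
(230, 157, 250, 168) [[0.6262, -0.2296, 0.0255], [0.6268, -0.2292, 0.0225], [0.6272, -0.2296, 0.0213]]
(230, 160, 250, 168) [[0.626, -0.2293, 0.0315], [0.6269, -0.2283, 0.027], [0.6271, -0.2298, 0.0263]]
(230, 158, 256, 167) [[0.6272, -0.2293, 0.0527], [0.6265, -0.2297, 0.0337], [0.6275, -0.2286, 0.0308]]
collar (array([ 0.62892602, -0.2302179 , -0.03059445]), np.float64(0.030043716863547565))
171 245.48; 172 245.4; 173 245.58; 174 245.92; 175 246.18; 176 246.28; 177 246.76; 0.111 [245.3 170.6] 0.105 [245.6 172.3] 0.1 [245.8 173.6] 0.095 [246.  174.9]
```

The skirt fit puts the knob about 2 mm short of the collar axis. I'll correct that and descend gently.

>>> {"api": "drive_tool", "payload": {"deltas": "0.01 0.02 0.08 0 0 0 4; 0.01 0.02 0.16 0 0 0 4; 0.01 0.02 0.22 0 0 0 4; 0.01 0.02 0.25 0 0 0 4; 0.01 0.02 0.25 0 0 0 4"}}

```text
time: 16.6
tool_pos: [0.6295, -0.2318, 0.1402]
ee_rot: [-3.14, 0.001, 0.536]
wrist_force: [-0.0, 0.1, -0.6]
width: 0.0117
finger_force: 30.0
```

>>> {"api": "drive_tool", "payload": {"deltas": "0 0 0.02 0 0 0 4; 0 0 0.04 0 0 0 4; 0 0 0.05 0 0 0 4; 0 0 0.06 0 0 0 4; 0 0 0.06 0 0 0 4"}}

```text
time: 17.1
tool_pos: [0.63, -0.232, 0.1354]
ee_rot: [-3.141, 0.0, 0.536]
wrist_force: [-0.1, -0.0, -1.0]
width: 0.0115
finger_force: 30.0
```

>>> {"api": "drive_tool", "payload": {"deltas": "0 0 0.02 0 0 0 4; 0 0 0.04 0 0 0 4; 0 0 0.06 0 0 0 4; 0 0 0.07 0 0 0 4; 0 0 0.07 0 0 0 4"}}

```text
time: 17.6
tool_pos: [0.6299, -0.232, 0.1281]
ee_rot: [-3.141, 0.0, 0.536]
wrist_force: [0.5, -0.1, -0.7]
width: 0.0119
finger_force: 30.0
```

>>> {"api": "drive_tool", "payload": {"deltas": "0 0 0.02 0 0 0 4; 0 0 0.04 0 0 0 4; 0 0 0.05 0 0 0 4; 0 0 0.06 0 0 0 4; 0 0 0.06 0 0 0 4"}}

```text
time: 18.1
tool_pos: [0.6301, -0.2321, 0.1229]
ee_rot: [3.141, -0.0, 0.536]
wrist_force: [-1.7, 0.1, 1.3]
width: 0.0118
finger_force: 30.0
```

>>> {"api": "drive_tool", "payload": {"deltas": "0 0 0.01 0 0 0 4; 0 0 0.02 0 0 0 4; 0 0 0.03 0 0 0 4; 0 0 0.03 0 0 0 4"}}

```text
time: 18.5
tool_pos: [0.6302, -0.2321, 0.1207]
ee_rot: [3.141, -0.001, 0.536]
wrist_force: [-2.2, 1.3, 5.8]
width: 0.0115
finger_force: 30.0
```

>>> {"api": "drive_tool", "payload": {"deltas": "0 0 0.02 0 0 0 4; 0 0 0.03 0 0 0 4; 0 0 0.04 0 0 0 4; 0 0 0.05 0 0 0 4; 0 0 0.05 0 0 0 4"}}

```text
time: 19.0
tool_pos: [0.6302, -0.2321, 0.1171]
ee_rot: [3.14, -0.001, 0.536]
wrist_force: [-4.2, 1.0, 9.4]
width: 0.0117
finger_force: 30.0
```

>>> {"api": "drive_tool", "payload": {"deltas": "0 0 0.01 0 0 0 4; 0 0 0.02 0 0 0 4; 0 0 0.02 0 0 0 4; 0 0 0.02 0 0 0 4"}}

```text
time: 19.4
tool_pos: [0.6303, -0.2321, 0.1166]
ee_rot: [3.139, -0.002, 0.536]
wrist_force: [-5.1, 3.3, 12.8]
width: 0.0118
finger_force: 30.0
```

>>> {"api": "drive_tool", "payload": {"deltas": "0 0 0.01 0 0 0 4; 0 0 0.01 0 0 0 4; 0 0 0.01 0 0 0 4"}}

```text
time: 19.7
tool_pos: [0.6303, -0.2321, 0.1165]
ee_rot: [3.139, -0.002, 0.536]
wrist_force: [-5.4, 2.0, 16.1]
width: 0.0116
finger_force: 30.0
```

The knob is at the stop: z 0.1165 is the expected height and the force has gone past 11 N with no further travel. I'll do a quick check that the clip is still in place, then hand in.

```bash
python3 - <<'E'
from h import *
s=snapshot("scene");a=np.load("s4.npy",allow_pickle=True).item()["img"]
h=cv2.cvtColor(s["img"],cv2.COLOR_RGB2HSV);h0=cv2.cvtColor(a,cv2.COLOR_RGB2HSV)
f=lambda h:[np.nonzero(((h[...,0]>20)&(h[...,0]<35)&(h[...,1]>130))[215:265,400:440])[i].mean().round(2) for i in(0,1)]
print(f(h0),f(h))
o=robot.get_obs();print(o["wrist_force"],o["tool_pos"],o["time"])
print(robot.close_job())
E
```

```text
[np.float64(23.95), np.float64(18.87)] [np.float64(23.32), np.float64(18.78)]
[-6.93001096  1.93987854 14.99251953] [ 0.63035039 -0.2321406   0.11648701] 19.75
the job is handed in; nothing more can be done
None
```

I handed the job in at 19.8 s: the small yellow clip is astride the bin's front rim, and the knob is aligned on the D-shaft, still held and pressed to its stop with about 15 N; the judge's result was not shown.

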